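Take the left-hand cap off the fuel-gas outlet

TASK

Unscrew the red-banded hexagon brass cap from the gas block's outlet and stand it in the blue tray, open end down. It is a fuel-gas fitting with a left-hand (reverse) thread, so it loosens clockwise seen from above. Do not force, cock or pull it on its thread: follow it up gently by feel as it unscrews, set it down gently, and leave the bottle, the electrode and the silver weight alone.

Things in the scene. Friction and masses are not known exactly. Their poses are not given: they have to be found in the camera images.
- red_band_cap: Closed brass hexagon cap, 38 mm across flats, 44 over corners, 38 high, 0.1 to 0.2 kg; red band 20 to 26 mm up. Origin: centre of its open lower rim; z up to the closed top. Its flats face 30, 90, 150... degrees from its x axis; grip two parallel flats from above. Thread play: about 1 mm axially and sideways; beyond it the wrist feels 5 to 10 N per mm, the thread thrice that: keep under 10 N.
- gas_block: Aluminium block 62 x 92 x 42 mm on a steel base 86 x 120 mm, bolted to the bench, with a dial on the front (-x) and a hose barb on the +y side (reaching 79 mm from the centre). Origin at the centre of its underside, z up. Nothing but the capped outlet stands above its 42 mm high top.
- outlet (a point): On the outlet's axis at the seat, 48 mm above the bench; a spring washer lies in it, the cap's rim starts 1 mm above it, the stud ends 25 mm above it. Coarse two-start left-hand thread: turned clockwise from above the cap climbs steadily, under 10 mm in all, and is free after 0.36 to 0.46 turn (two or more grasps); it stays up when let go. Lifting it 25 mm more clears the stud.
- parts_tray: Blue open tray 130 x 130 mm, 18 mm high, walls and floor 4 to 6 mm thick (floor top 5 mm above the bench), fixed to the bench. Origin at the centre of its underside.
- buffer_bottle: Plastic bottle with yellow cap, 55 mm across, 112 mm high, upright. Origin at the centre of its underside. To be left alone.
- ph_electrode: Black pen-like electrode lying on the bench, 110 mm long along its own y, 14 mm thick. To be left alone.
- silver_weight: Silver knob weight, 23 mm across, 36 mm high, upright. Origin at the centre of its underside. To be left alone.
Mind the look-alikes: they are no part of the job. What is shaped like the red_band_cap but black or purple is not meant.

How it is judged:
On the way:
1. the cap is off its thread, upright above the outlet (z of red_band_cap in the frame of outlet above 0.022 m and angle between red_band_cap's own z axis and vertical below 0.3 rad and horizontal distance between red_band_cap and outlet below 0.03 m), for 0.05 s.
At the end, for the whole second after the job is handed in: The cap stands at rest inside the blue tray, open end down (tilt under 0.1 rad), its rim on the tray's floor (within 5 mm) and its centre within 50 mm of the tray's centre along each side (x of red_band_cap in the frame of parts_tray between -0.05 and 0.05 m and y of red_band_cap in the frame of parts_tray between -0.05 and 0.05 m and z of red_band_cap in the frame of parts_tray below 0.01 m and angle between red_band_cap's own z axis and vertical below 0.1 rad and linear speed of red_band_cap below 0.02 m/s); the robot touches nothing.
It fails at once if the cap is forced, cocked or pulled on its thread (over 45 N between cap and gas block) (contact force between red_band_cap and gas_block above 45 N).
It fails at once if the cap is banged or pressed into the tray (over 40 N) (contact force between red_band_cap and parts_tray above 40 N).
It fails at once if the bottle, the electrode or the silver weight is moved by more than 15 mm (distance of any of buffer_bottle, ph_electrode, silver_weight from where it was at the start of the episode above 0.015 m).
It also fails if it takes over 61 s, if anything falls off the work surface, if the arm or the gripper's body presses on something with over 40 N, if the wrist force passes 120 N, or if a joint passes its speed limit or range.

ROBOT

A 6-joint arm with a two-finger parallel gripper is mounted at the origin on a cart in front of the work surface, level with it; the furniture and walls round the work are solid. World frame = base frame: x ahead of the robot, y to its left, z up, the work surface at z = 0. Lengths are in m, angles in rad, forces in N, time in s.
With the tool pointing down it reaches from about 0.425 to 1.125 m from the base axis. Payload 14.9 kg.
Tool frame: the origin (TCP) lies midway between the tips of the shut fingers; the grasp point (between the pads) lies 19 mm behind it; z points along the fingers, y is the line along which they close (so a half turn about z gives the same grasp; the last joint's range is limited). The gripper opens to 91 mm and grips with 3 to 60 N. Pads are 32 mm wide; open, the fingers measure 118 mm over their backs; the gripper's body (76 mm by 178 mm) begins 60 mm behind the grasp point.
Start: joints at [1.245, 0.379, 1.734, -0, 1.028, -0.033], TCP at [0.202, 0.67, 0.214] pointing down, gripper open.
Joint ranges: [-2.77, 2.77], [-0.74, 2.19], [0, 2.66], [-1.06, 4.2], [0.31, 2.87], [-3.08, 3.08]. Speed limits (rad/s): [1.89, 1.89, 2.39, 3.14, 3.14, 3.14].

INTERFACE

Orientations are given as a 3x3 rotation matrix whose columns are the frame's x, y, z axes.
In Python, from cell import env, jaws, kinematics, optics, workorder gives the robot as it stands. The module is installed in compiled form; this text tells all that it offers. Calls block until the motion is done:
- env.move_to(position, orientation): joint-space move of the TCP to a pose.
- env.movel(position, orientation=None, v=0.15): straight line of the TCP; orientation=None keeps the orientation; v is the mean speed in m/s.
- env.goto_joints(angles): joint-space move.
- jaws.gripper_to(opening): opening from 0.0 (shut) to 1.0 (fully open); the grip force is fixed at half the most; returns when the fingers have stopped.
- env.wait(seconds).
- kinematics.solve_ik(position, orientation): joint angles nearest the present ones, or None.
- env.sense(): the state.
- optics.grab_frame(name): name is "scene" or "top"; returns a dict with "img" (420x560x3 uint8, red, green, blue), "depth" (420x560 float32, m along the optical axis (not along the pixel's ray), 0 where there is no reading), "fx", "fy", "cx", "cy" (pixels), "k1" (the pictures are not rectified: a ray, as slopes to the right and down, at radius r is drawn at 1 + k1 r^2 times it, then the intrinsics apply), "extrinsics" (4x4, takes a point from camera to world coordinates). Camera axes: x right, y down, z forward; pixel columns grow to the right and rows downward; lengths in m; the calibration is good to about 2 mm. A picture is of the moment at which its call begins.
A pose or a line that the arm cannot do raises env.IKError and nothing moves.
- workorder.close_job(): hands the job in; it is judged then, once.
The state is a dict: "t": time; "q": joint angles; "qd": joint speeds; "tau": joint torques, N m; "eef_pos": TCP position; "tool_rot": TCP orientation; "ft_force": force on the tool from outside, world axes, zero at the start; "moment": the same for the moment, N m; "gripper_width": opening from 0.0 (shut) to 1.0 (fully open); "grasp_force": force on a finger pad.
Only numpy, scipy, OpenCV 4.12 (cv2) and the standard library are available. Lean on these libraries where they do the work, as an engineer would, in place of code of your own. Each camera call takes 0.05 s, during which the arm holds its last target. There are 200 camera calls.

## Working session

There is one attempt and no reset: what is moved stays moved. The work goes in short steps, each a Python script; the robot and the scene stay as the last script left them, time stands still between calls to the robot, and variables do not carry over. Pictures are saved under pics/ and viewed, at most 10 in all, crops included, and the job is handed in when it is done.

```bash
mkdir -p pics; ls; cat > h.py <<'E'
import numpy as np, cv2
from cell import env, jaws, kinematics, optics, workorder
def grab(n):
    return optics.grab_frame(n)
def save(f,name,crop=None,s=1):
    im=f["img"]
    if crop: im=im[crop[1]:crop[3],crop[0]:crop[2]]
    im=cv2.resize(im,None,fx=s,fy=s,interpolation=cv2.INTER_CUBIC)
    cv2.imwrite("pics/"+name,im[:,:,::-1])
def rays(f,uv):
    """unit-depth rays in camera frame for pixels (N,2)"""
    uv=np.atleast_2d(np.asarray(uv,float))
    d=np.c_[(uv[:,0]-f["cx"])/f["fx"],(uv[:,1]-f["cy"])/f["fy"]]
    s=d.copy()
    for _ in range(30): s=d/(1+f["k1"]*(s**2).sum(1,keepdims=True))
    return np.c_[s,np.ones(len(s))]
def onplane(f,uv,z):
    E=f["extrinsics"];r=rays(f,uv)@E[:3,:3].T;o=E[:3,3]
    return o+r*((z-o[2])/r[:,2])[:,None]
def cloud(f):
    v,u=np.mgrid[:420,:560];uv=np.c_[u.ravel(),v.ravel()]
    P=rays(f,uv)*f["depth"].reshape(-1,1)
    E=f["extrinsics"];P=P@E[:3,:3].T+E[:3,3]
    P[f["depth"].ravel()==0]=np.nan
    return P.reshape(420,560,3)
def tri(fs,uvs):
    A=np.zeros((3,3));b=np.zeros(3)
    for f,uv in zip(fs,uvs):
        d=(rays(f,uv)@f["extrinsics"][:3,:3].T)[0];d/=np.linalg.norm(d)
        M=np.eye(3)-np.outer(d,d);A+=M;b+=M@f["extrinsics"][:3,3]
    return np.linalg.solve(A,b)
E
python3 - <<'E'
from h import *
for n in("scene","top"):
    f=grab(n);save(f,n+"0.png",s=1.4)
    print(n,f["fx"],f["cx"],f["cy"],f["k1"],np.round(f["extrinsics"],3).tolist(),f["depth"].min(),f["depth"].max())
s=env.sense();print(s["t"],s["eef_pos"],s["tool_rot"],s["gripper_width"])
E
```

```text
pics
scene 400.0352247906911 277.1747207128085 210.6090495045285 0.026063396366997334 [[0.797, -0.457, 0.395, 0.165], [-0.604, -0.591, 0.535, -0.406], [-0.011, -0.665, -0.747, 0.757], [0.0, 0.0, 0.0, 1.0]] 0.0 2.3962295
top 427.8300469309995 275.77211965894537 207.3499347839648 -0.009903272460380806 [[0.013, -0.998, 0.067, 0.453], [-1.0, -0.013, 0.002, 0.053], [-0.001, -0.067, -0.998, 1.263], [0.0, 0.0, 0.0, 1.0]] 0.0 2.2169576
0.1 [0.20193092 0.66986009 0.21334739] [[-9.57445634e-01  2.88613501e-01 -3.24576881e-04]
 [ 2.88613681e-01  9.57445155e-01 -9.57836459e-04]
 [ 3.43200287e-05 -1.01075366e-03 -9.99999489e-01]] 1.0004915943782484
```

View pics/scene0.png

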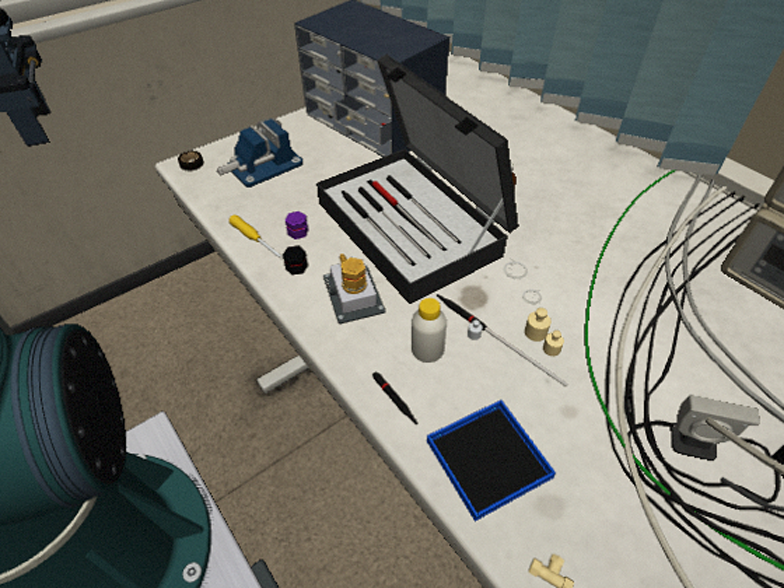

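View pics/top0.png

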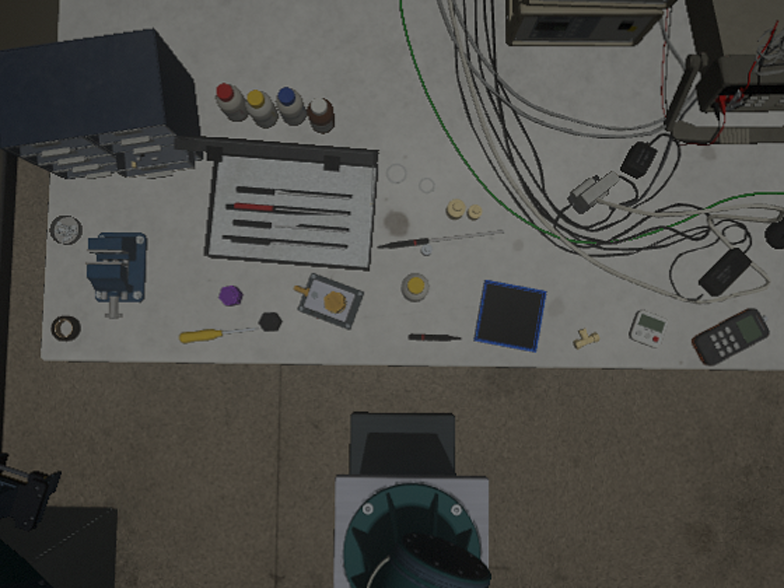

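Candidates, in viewed-picture pixels:
- Brass cap on the block: scene (352,273), top (335,301). This one fits the description.
- Black hexagon: scene (295,259), top (270,322). Not meant.
- Purple hexagon: scene (297,225), top (231,295). Not meant.
- Brass weights and tee: top (457,209) and (585,339). Different shape.

The bottle is at top (415,287), the tray at top (510,316), and the silver weight at top (426,252).

```bash
python3 - <<'E'
from h import *
T=grab("top");S=grab("scene")
np.save("T.npy",T,allow_pickle=True)
out=[]
for n,f,box in(("top",T,(205,185,270,245)),("scene",S,(225,170,285,235))):
    hsv=cv2.cvtColor(f["img"],cv2.COLOR_RGB2HSV);P=cloud(f)
    m=np.zeros((420,560),bool);m[box[1]:box[3],box[0]:box[2]]=1
    br=m&(hsv[...,1]>120)&(hsv[...,0]<28)
    z=P[...,2]
    top=br&(z>0.075)
    v,u=np.nonzero(top)
    print(n,top.sum(),"z pct",np.nanpercentile(z[top],[5,50,95]),"px",u.mean(),v.mean(),"xyz",np.nanmedian(P[top],0))
    print(" topface",np.nanmean(P[top&(z>np.nanpercentile(z[top],95)-0.006)],0), "ext",np.nanmin(P[top],0),np.nanmax(P[top],0))
    al=m&~br&(z>0.035)&(z<0.05); print(" block top",np.nanmedian(z[al]),al.sum(),np.nanmean(P[al],0))
    blue=(hsv[...,0]>105)&(hsv[...,0]<130)&(hsv[...,1]>150)&(P[...,0]<0.75)&(P[...,1]<-0.02)&(P[...,1]>-.4)
    r=P[blue&(z>0.008)&(z<.03)][:,:3];print(" tray",len(r),r.mean(0),cv2.minAreaRect((r[:,:2]*1000).astype(np.float32)))
P=cloud(T)
for nm,(u,v) in dict(bottle=(296,205),silver=(304,180),black=(193,230)).items(): print(nm,np.nanmedian(P[v-2:v+3,u-2:u+3].reshape(-1,3),0))
a=T["img"][185:245,195:275];b=S["img"][170:235,205:290]
c=np.hstack([cv2.resize(a,(400,300),interpolation=cv2.INTER_CUBIC),cv2.resize(b,(392,300),interpolation=cv2.INTER_CUBIC)])
cv2.imwrite("pics/crop.png",c[:,:,::-1])
E
```

```text
top 154 z pct [0.08499053 0.08898972 0.09236975] px 238.41558441558442 215.12987012987014 xyz [0.50964107 0.15884602 0.08898972]
 topface [0.50983076 0.15841628 0.08950504] ext [0.49043072 0.13972072 0.07874232] [0.52899571 0.17631937 0.09362822]
 block top 0.040774024241274076 630 [0.52702105 0.17546608 0.0407966 ]
 tray 163 [ 0.4902815  -0.20415363  0.01743527] ((488.3860778808594, -202.470947265625), (129.5365753173828, 128.28106689453125), 79.88582611083984)
scene 213 z pct [0.07862235 0.08945583 0.09235931] px 251.91079812206573 191.49295774647888 xyz [0.50762833 0.15523868 0.08945583]
 topface [0.50976474 0.15847872 0.09011992] ext [0.48963711 0.13875337 0.07625075] [0.53014692 0.17971082 0.09377215]
 block top 0.04108729390321425 636 [0.54148543 0.17579661 0.04067289]
 tray 798 [ 0.48708269 -0.20767507  0.01518561] ((566.75634765625, -196.920166015625), (306.2693786621094, 332.3227233886719), 0.054362088441848755)
bottle [0.53766593 0.00114411 0.11103252]
silver [ 0.61767616 -0.02529997  0.02111127]
black [0.46749953 0.29131509 0.03970237]
```

View pics/crop.png

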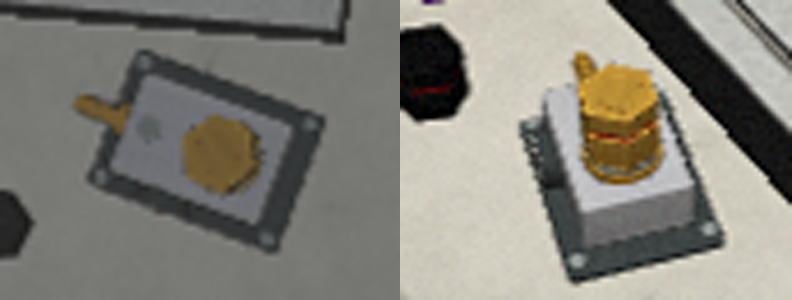

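The crop confirms it: the brass hexagon has the red band and sits on the block, and both views put its top centre at (0.510, 0.158) with z about 0.089 (0.087 expected). Next I fit the hexagon's yaw.

```bash
cat > fit.py <<'E'
from h import *
from scipy.optimize import minimize
def proj(f,P):
    E=f["extrinsics"];c=(P-E[:3,3])@E[:3,:3];s=c[:,:2]/c[:,2:]
    s=s*(1+f["k1"]*(s**2).sum(1,keepdims=True))
    return np.c_[s[:,0]*f["fx"]+f["cx"],s[:,1]*f["fy"]+f["cy"]]
def hexa(x,y,yaw,z):
    a=yaw+np.arange(6)*np.pi/3
    return np.c_[x+.022*np.cos(a),y+.022*np.sin(a),np.full(6,z)]
def rend(f,pts,box):
    k=16;p=(proj(f,pts)-[box[0]-.5,box[1]-.5])*k
    m=np.zeros(((box[3]-box[1])*k,(box[2]-box[0])*k),np.uint8)
    cv2.fillConvexPoly(m,cv2.convexHull(np.round(p).astype(np.int32)),255)
    return cv2.GaussianBlur(cv2.resize(m,None,fx=1/k,fy=1/k,interpolation=cv2.INTER_AREA)/255.,(0,0),.5)
def fit(f,box,chan,zs,x0,y0):
    """affine-invariant: maximise correlation of channel with rendered mask over x,y,yaw"""
    I=chan(f["img"].astype(float))[box[1]:box[3],box[0]:box[2]]
    best=[]
    for deg in range(0,60,3):
        def cost(p):
            m=rend(f,np.vstack([hexa(x0+p[0]/1e3,y0+p[1]/1e3,np.radians(deg),z) for z in zs]),box)
            return -np.corrcoef(m.ravel(),I.ravel())[0,1]
        r=minimize(cost,[0,0],method="Nelder-Mead",options=dict(maxfev=60,initial_simplex=[[0,0],[3,0],[0,3]]))
        best.append((round(r.fun,4),deg,np.round(r.x,1).tolist()))
    return sorted(best)
E
python3 - <<'E'
from fit import *
T=grab("top");S=grab("scene")
sat=lambda i:(i[...,0]-i[...,2])
for r in fit(T,(222,200,256,231),sat,(.087,.052),.51,.1585)[:8]: print("T",r)
br=lambda i:np.clip(i[...,0]-i[...,2],0,None)*(i[...,0]>195)
c=S["img"][178:205,240:265];print(c[::3,::3,0])
# scene: top face at upper part only + sides down to red band
for r in fit(S,(236,176,268,200),sat,(.087,.06),.51,.1585)[:8]: print("S",r)
E
```

```text
T (np.float64(-0.9727), 9, [-0.5, 0.6])
T (np.float64(-0.9725), 6, [-0.6, 0.5])
T (np.float64(-0.9716), 12, [-0.4, 0.6])
T (np.float64(-0.9712), 3, [-0.5, 0.6])
T (np.float64(-0.9696), 15, [-0.4, 0.5])
T (np.float64(-0.9686), 0, [-0.5, 0.4])
T (np.float64(-0.967), 18, [-0.3, 0.5])
T (np.float64(-0.9653), 57, [-0.4, 0.4])
[[201 203 205 204 208 212   2  20  20]
 [208 186 207 207 210 210 214  13  21]
 [209 115 126 203 206 207 208 213   7]
 [213 166 193 186 188 179 203 206 218]
 [188 183 192 187 189 185 197  80 209]
 [188 172 197 179 173 192 157 127 151]
 [192 176 106 114 121 113  96 206  86]
 [193 184 199 111 106 115 113 162 170]
 [192 191  99 112 107 100  96 161 194]]
S (np.float64(-0.9061), 0, [2.2, 5.6])
S (np.float64(-0.9043), 3, [2.5, 5.4])
S (np.float64(-0.9043), 57, [2.6, 5.3])
S (np.float64(-0.9004), 54, [2.7, 5.3])
S (np.float64(-0.9001), 6, [2.6, 5.3])
S (np.float64(-0.8949), 51, [2.7, 5.3])
S (np.float64(-0.8947), 9, [2.8, 5.5])
S (np.float64(-0.8896), 48, [2.9, 5.8])
```

```bash
python3 - <<'E'
from fit import *
S=grab("scene")
g=lambda i:((i[...,0]-i[...,2]>70)&(i[...,0]>150)).astype(float)
I=S["img"].astype(float);m=g(I)[172:215,232:272]
print("\n".join("".join(".#"[int(x)] for x in r) for r in m))
for box in ((236,180,268,197),(236,180,268,200)):
  for r in fit(S,box,g,(.087,),.51,.1585)[:6]: print("S",r)
E
```

```text
........................................
........................................
........................................
........................................
........................................
........................................
........................................
........................................
........................................
...........##...........................
........................................
............##..........................
............##...######.................
.............#.###########..............
..............#############.............
............################............
............################............
............################............
............#################...........
............#################...........
.............###############............
............######.########.............
.............############...............
.................#######................
............................#...........
........................................
.........................##.......
[... 433 characters left out ...]
........................
........................................
........................................
........................................
........................................
........................................
S (np.float64(-0.9318), 6, [2.4, 4.6])
S (np.float64(-0.9309), 3, [2.2, 4.7])
S (np.float64(-0.9305), 9, [2.3, 4.6])
S (np.float64(-0.9289), 0, [2.4, 4.6])
S (np.float64(-0.928), 12, [2.4, 4.6])
S (np.float64(-0.9258), 57, [2.3, 4.5])
S (np.float64(-0.9221), 6, [2.3, 4.5])
S (np.float64(-0.9213), 3, [2.3, 4.5])
S (np.float64(-0.9208), 9, [2.2, 4.5])
S (np.float64(-0.9194), 0, [2.4, 4.5])
S (np.float64(-0.9181), 12, [2.2, 4.5])
S (np.float64(-0.9167), 57, [2.3, 4.5])
```

Both views give a hexagon yaw of about 7°, so the flats face 37°, 97° and 157°. I'll grip at 157°, which puts joint 6 near -140° with a long clockwise range ahead.

```bash
cat >> h.py <<'E'
def R(phi):  # tool down, closing axis y at angle phi (deg)
    a=np.radians(phi);y=np.array([np.cos(a),np.sin(a),0]);z=np.array([0,0,-1.])
    return np.c_[np.cross(y,z),y,z]
def step(p,phi):
    q=kinematics.solve_ik(p,R(phi))
    if q is None: raise RuntimeError("ik")
    env.goto_joints(q)
def rd(n=1):
    s=env.sense();return s
E
python3 - <<'E'
from h import *
c=np.array([.5096,.159]);phi=157
env.move_to([*c,.22],R(phi));s=env.sense();print(s["t"],s["q"],s["ft_force"])
jaws.gripper_to(.75)
env.movel([*c,.10],v=.12)
t0=env.sense()["t"];step([*c,.1003],152);t1=env.sense()["t"];step([*c,.1],157);print("step time",t1-t0)
env.wait(.1);b=env.sense()["ft_force"];np.save("b.npy",b);print("base",b)
env.movel([*c,.060],v=.05);s=env.sense();print(s["t"],s["eef_pos"],s["ft_force"]-b)
jaws.gripper_to(0.3);s=env.sense();print(s["t"],s["eef_pos"],s["ft_force"]-b,s["moment"],s["gripper_width"]*91,s["grasp_force"])
f=grab("scene");save(f,"g1.png",(190,120,330,225),4)
E
```

```text
2.4917 [ 2.59461426e-01  1.08645234e-01  2.06570135e+00  5.84836213e-05
  9.67123310e-01 -2.48073995e+00] [ 0.36688398  0.76836197 -0.11174226]
step time 0.25
base [0.21198955 0.09308197 0.01212235]
5.7333 [0.50980957 0.15905488 0.06021138] [-0.16945521 -0.78993509 -0.59058038]
6.3083 [0.50954578 0.15904556 0.06003088] [-1.07037149  0.09611904  0.84744434] [ 0.19245131  0.22893937 -0.01314251] 37.83114194786105 29.99933939232733
```

View pics/g1.png

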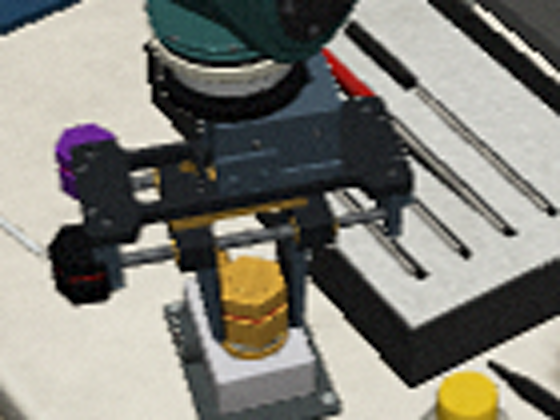

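The width reads 37.8 mm, so the grip is square on the flats with forces near zero. Now I unscrew clockwise in small steps, giving way to the measured force.

```bash
cat > un.py <<'E'
from h import *
import json,sys
def turn(p,phi,phi_end,fz0=0.0,lim=9):
    b=np.load("b.npy");p=np.array(p);i=0;z0=p[2]
    while phi>phi_end:
        phi=max(phi-4,phi_end);step(p,phi)
        s=env.sense();f=s["ft_force"]-b;f2=f.copy()
        d=np.zeros(3);d[:2]=.06e-3*f2[:2];d[2]=.11e-3*(f2[2]-fz0)
        p+=np.clip(d,-.5e-3,.5e-3);i+=1
        if i%4==0 or np.abs(f).max()>7: print(round(s["t"],2),phi,"dz %.2f"%((p[2]-z0)*1e3),f.round(1),"xy",(p[:2]*1e3).round(2),"Mz %.2f"%s["moment"][2],"w %.1f"%(s["gripper_width"]*91))
        if np.linalg.norm(f)>lim: print("STOP");break
    json.dump([*p,phi],open("st.json","w"));return p,phi
E
python3 - <<'E'
from un import *
turn([.5096,.159,.060],157,97)
E
```

```text
7.36 141 dz 0.62 [-0.5 -0.3  1.2] xy [509.53 158.95] Mz 0.01 w 37.5
8.36 125 dz 1.04 [-1.6  0.6  0.5] xy [509.16 159.16] Mz -0.08 w 37.7
9.36 109 dz 1.04 [-2.1  1.4  1.4] xy [508.82 159.52] Mz -0.00 w 37.7
```

```bash
python3 - <<'E'
from un import *
*p,phi=json.load(open("st.json"));turn(p,phi,15)
f=grab("scene");save(f,"g2.png",(190,120,330,225),4)
E
```

```text
11.11 81 dz 0.91 [0.1 1.4 1.3] xy [508.35 159.89] Mz 0.01 w 37.5
12.11 65 dz 1.85 [0.6 1.5 1.1] xy [508.3  160.19] Mz 0.03 w 37.7
13.11 49 dz 2.74 [1.2 0.7 2. ] xy [508.46 160.56] Mz -0.02 w 37.8
14.11 33 dz 3.36 [ 1.6 -0.   1.6] xy [508.77 160.82] Mz 0.03 w 37.6
15.11 17 dz 4.21 [ 1.1 -0.1  2.7] xy [509.14 160.94] Mz -0.06 w 37.8
```

View pics/g2.png

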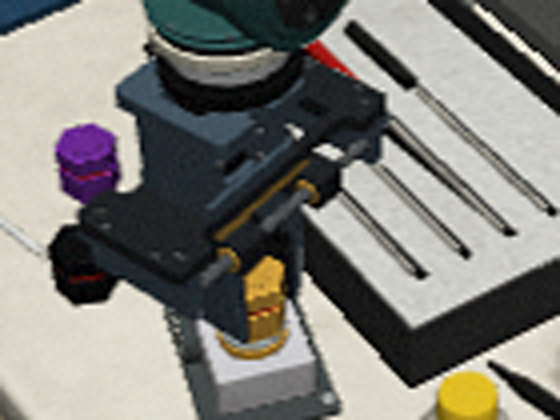

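The cap is climbing: bare stud shows under its rim at about (255,335). I'll finish the turn, then test the lift gently.

```bash
python3 - <<'E'
from un import *
*p,phi=json.load(open("st.json"));p,phi=turn(p,phi,-19)
b=np.load("b.npy")
for k in range(16):
    p[2]+=.4e-3;step(p,phi);s=env.sense();f=s["ft_force"]-b
    p[:2]+=.06e-3*f[:2]
    print(round(s["t"],2),"dz %.2f"%((p[2]-.06)*1e3),f.round(1))
    if f[2]<-6 or np.linalg.norm(f)>9: print("HOLD");p[2]-=.4e-3;step(p,phi);break
json.dump([*p,phi],open("st.json","w"))
E
```

```text
16.41 -1 dz 0.72 [0.9 0.7 1.8] xy [509.42 160.93] Mz -0.07 w 37.7
17.41 -17 dz 1.62 [-0.2  0.4  1.2] xy [509.46 161.  ] Mz 0.01 w 37.8
17.91 dz 8.19 [ 0.1  0.6 -1.7]
18.16 dz 8.59 [-1.  -0.3 -2.5]
18.41 dz 8.99 [-0.9  0.4 -1.4]
18.66 dz 9.39 [-0.4  0.1 -1.5]
18.91 dz 9.79 [-0.2  0.2 -1.8]
19.16 dz 10.19 [-0.2  0.3 -2.2]
19.41 dz 10.59 [ 0.   0.3 -2. ]
19.66 dz 10.99 [-0.7 -0.4 -1.3]
19.91 dz 11.39 [-0.9 -0.3 -1.9]
20.16 dz 11.79 [ 0.8  0.3 -2.1]
20.41 dz 12.19 [ 0.8  0.  -1.7]
20.66 dz 12.59 [ 0.6  0.7 -2.6]
20.91 dz 12.99 [ 0.2  0.3 -1.9]
21.16 dz 13.39 [-0.1  0.2 -0.9]
21.41 dz 13.79 [ 1.   0.6 -2.5]
21.66 dz 14.19 [-1.1 -0.6 -2.8]
```

The cap is free: only its weight, about 1.8 N, is felt. Next I lift it clear, carry it above the bottle, and check it over the tray.

```bash
python3 - <<'E'
from un import *
*p,phi=json.load(open("st.json"));b=np.load("b.npy")
env.movel([p[0],p[1],.112],R(phi),v=.03);env.wait(.1);s=env.sense();print(s["t"],s["ft_force"]-b,s["gripper_width"]*91)
env.movel([p[0],p[1],.20],R(phi),v=.12)
c=[.4884,-.2025]
env.move_to([*c,.20],R(-10))
env.movel([*c,.07],v=.1);s=env.sense();print(s["t"],s["eef_pos"],s["ft_force"]-b,s["gripper_width"]*91)
f=grab("scene");save(f,"tr.png",(270,230,430,350),4)
E
```

```text
23.1667 [-0.11669825 -0.22008167 -1.87740724] 37.70321367552655
26.8667 [ 0.48876014 -0.20267932  0.07052998] [-0.63425869 -0.19584045 -2.42143089] 37.866569527363275
```

View pics/tr.png

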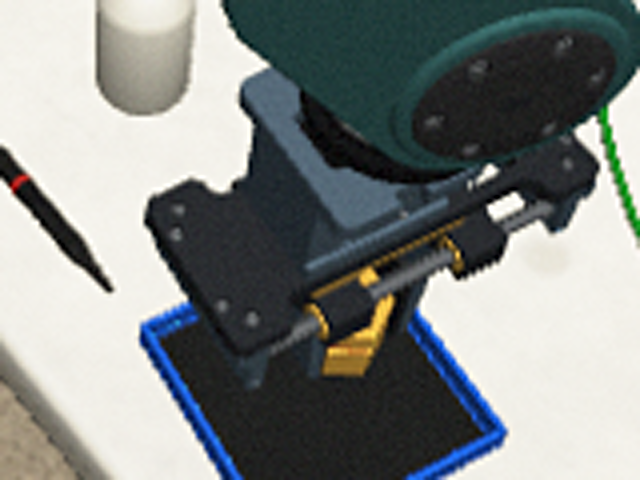

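The cap hangs upright over the tray at about (345,365), and the bottle and electrode are untouched. I'll lower it by feel.

```bash
python3 - <<'E'
from un import *
c=[.4884,-.2025];env.movel([*c,.024],R(-10),v=.05);env.wait(.1)
b=np.mean([env.sense()["ft_force"]],0);z=.024;hit=0
for k in range(40):
    z-=.4e-3;step([*c,z],-10);s=env.sense();f=s["ft_force"]-b
    if f[2]>2.2: hit=1;break
print(s["t"],z,f,hit)
if hit:
    jaws.gripper_to(.56);s=env.sense();print(s["gripper_width"]*91,s["ft_force"]-b)
    env.movel([*c,.10],v=.06);env.movel([*c,.2],v=.15)
    env.move_to([.45,.05,.25],R(-10))
    T=grab("top");S=grab("scene");P=cloud(T);np.set_printoptions(suppress=True)
    m=(P[...,2]>.033)&(abs(P[...,0]-.488)<.06)&(abs(P[...,1]+.2025)<.06);print("cap top",m.sum(),np.nanmedian(P[m],0),np.nanpercentile(P[m][:,2],[10,90]))
    im=np.hstack([cv2.resize(T["img"][190:260,310:410],(400,280)),cv2.resize(S["img"][270:375,290:410],(320,280))]);cv2.imwrite("pics/fin.png",im[:,:,::-1])
    print(env.sense()["t"])
E
```

```text
35.0833 0.012799999999999985 [0.04450565 0.09742775 4.14789819] 1
50.605968739560886 [0.56772895 0.59157297 1.48448151]
cap top 163 [ 0.48793892 -0.204518    0.04177074] [0.03799259 0.04496509]
39.0417
```

View pics/fin.png

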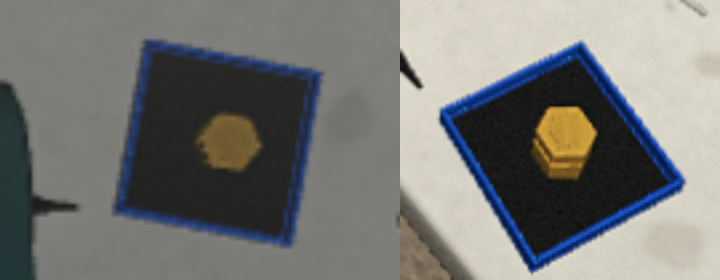

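The cap stands upright near the tray's centre, at top-view (230,142). Its top is at about z 0.043 (0.005 + 0.038 expected), and the robot is clear of everything.

```bash
python3 -c "
from h import *
print(workorder.close_job())"
```

```text
the job is handed in; nothing more can be done
None
```

The red-banded cap is unscrewed and standing open end down near the centre of the blue tray, and the job is handed in at about 39 s of the 61 s allowed; the interface gave no verdict.

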